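# Wedge the dish platform off its feet and hold it

## Robot

A 7-joint arm with a two-finger parallel gripper is mounted at the origin on a cart in front of the work surface, level with it; the furniture and walls round the work are solid. World frame = base frame: x ahead of the robot, y to its left, z up, the work surface at z = 0. Lengths are in m, angles in rad, forces in N, time in s.
With the tool pointing down it reaches from about 0.425 to 0.875 m from the base axis. Payload 4.7 kg.
Tool frame: the origin (TCP) lies between the finger pads, 19 mm behind the fingertips; this is the grasp point; z points along the fingers, y is the line along which they close (so a half turn about z gives the same grasp; the last joint's range is limited). The gripper opens to 87 mm and grips with 3 to 60 N. Pads are 19 mm wide; open, the fingers measure 117 mm over their backs; the gripper's body (75 mm by 190 mm) begins 51 mm behind the grasp point.
Start: joints at [0.014, 0.321, -0.07, 1.45, 0.023, 1.371, -0.057], TCP at [0.65, -0, 0.241] pointing down, gripper open.
Joint ranges: [-2.86, 2.86], [-0.3, 2.09], [-1.38, 1.24], [0.06, 2.45], [-1.56, 4.7], [0.09, 2.05], [-2.69, 2.69]. Speed limits (rad/s): [2.57, 2.57, 3.14, 3.14, 3.14, 3.14, 3.14].

## Interface

Orientations are given as a unit quaternion [x, y, z, w].
In Python, from plant import ctrl gives the robot as it stands.
- The arm moves only by the tool jog_arm, never from a script. Its argument "commands" is a list of rows, each a list of 2 entries, a list of its own where there are three numbers: the shift along the tool's x, y, z in m, then the turn about the tool's z in rad. In form: [[[x, y, z], turn], ...]. A call has 1 to 5 rows; each row is the pose to reach, as a shift and turn from the pose commanded when the call began, along the tool's axes at that moment; what a row does not reach only later rows make up. A row lasts 1/8 s, in which the tool goes at most 62.5 mm and 10.7 degrees, less where a joint would pass 70% of its speed; a pose out of reach is approached as far as the arm can. A call with a gripper value outside its range is refused whole. "hand" is the closure, from 0 (fully open) to 1 (shut), set as the call begins (left out, the last holds). The fingers move at their own pace and stop on an object; the grip force is fixed at half the most. Time passes only in rows, so rows that repeat a pose let the fingers close. It gives the time, the measured TCP pose, the force, the opening and the grip force at its end, in the units of the state.
- ctrl.get_state(): the state, without advancing time (a new reading comes with each control period).
- ctrl.snapshot(name): name is "scene" or "top" or "wrist"; returns the picture (384x512x3 uint8, red, green, blue); there is no depth.
- ctrl.calibration(name): a dict with "K" (3x3 intrinsics, pixels), "dist" ([k1, k2, p1, p2, k3] as OpenCV has them; the pictures are not rectified), "rvec" (rotation vector, rad) and "tvec" (3), from world to camera coordinates, as OpenCV has them. Camera axes: x right, y down, z forward; pixel columns grow to the right and rows downward; lengths in m; the calibration is good to about 2 mm. A picture is of the moment at which its call begins: read the wrist's pose just before it. calibration takes no time and is no camera call; for the wrist camera it gives the pose at the moment of the call.
- ctrl.job_done(): hands the job in; it is judged then, once.
The state is a dict: "clock": time; "joints": joint angles; "joint_vel": joint speeds; "joint_torque": joint torques, N m; "eef_pos": TCP position; "ee_rot": TCP orientation; "contact_force": force on the tool from outside, world axes, zero at the start; "wrist_torque": the same for the moment, N m; "grip_width": finger opening in m; "finger_force": force on a finger pad.
Only numpy, scipy, OpenCV 4.12 (cv2) and the standard library are available. Lean on these libraries where they do the work, as an engineer would, in place of code of your own. Each camera call takes 0.05 s, during which the arm holds its last target. There are 200 camera calls.

## Task

Pick up the grey levelling wedge by its grip block, set it flat on the worktop in front of the hinged dish platform and push it, thin end first and square on, under the middle of the platform's front edge until that edge has just lifted off its two rubber feet, by 2 to 5 mm. Lift the platform with the wedge alone, without the robot touching the platform or its stand, keep the dish on it, and leave the plain shim block, the comb and the tweezers where they lie. Do not let go: finish with the gripper still holding the wedge flat and still in that place.

Things in the scene. Friction and masses are not known exactly. Their poses are not given: they have to be found in the camera images.
- wedge: Grey plastic levelling wedge, 148 x 36 mm, 0.1 to 0.2 kg. Origin: centre of its underside; z up, x to the thin end. Tip at x = +74 mm, 3 mm thick; flat slope, 1 mm thicker per 5 mm, to 25 mm at x = -36 mm; then an upright grip block, x = -36 to -74 mm, 36 mm wide (y, pinch here), 55 mm high.
- wedge_tip (a point): Middle of the wedge's thin tip, on its underside (74 mm ahead of the wedge's origin along its x).
- wedge_grip (a point): Centre of the wedge's grip block at 34 mm above its underside (55 mm behind the wedge's origin): a good point for the TCP, fingers pointing down, closing along the wedge's y.
- stand: Low dark steel frame, fixed, carrying the hinged platform. Origin: on the worktop under the middle of the platform's front edge; x level from the edge to the hinge, y along the edge, z up. Two rubber feet at y = +-76 mm hold the plate; the worktop between them is bare. Wedge tip at x = 55 mm: slope meets the edge; each further 5 mm lifts it 1 mm (tip at 72 mm: about 3.5 mm).
- platform (a joint): Hinge of the platform, rad: 0 resting on the feet, grows as the front edge rises; edge lift = 140 mm x value (2 mm = 0.014, 5 mm = 0.036). Falls back by its own weight (0.6 to 1.1 kg); the wedge is pushed in with about 3 to 15 N.
- platform_edge (a point): Middle of the lower front edge of the aluminium platform plate (140 mm deep to the hinge, 160 mm wide, 10 mm thick); 14 mm above the worktop at rest, rises with the platform.
- dish: Round flat petri dish, 67 mm across, 14 mm high, standing loose on the platform. Origin: centre of its underside. Stays there.
- shim_block: Plain grey rectangular shim block without slope or grip, 120 x 36 x 22 mm, lying flat; same material as the wedge. Origin: centre of its underside, x along it. Not to be used or moved.
- comb: White toothed gel comb, 168 mm long (y), 30 mm wide, 14 mm high, lying to the left. Origin: centre of its underside. Bystander.
- tweezers: Steel tweezers, 133 mm long (y), 17 mm wide, 10 mm high, lying to the right. Origin: centre of its underside. Bystander.
There are look-alikes about, which are no part of the job. Leave any purple or yellow look-alike of the wedge alone.

How it is judged:
On the way:
1. the gripped wedge lies flat on the worktop with its thin tip at least 10 mm under the middle of the front edge, while the platform still rests on its feet (contact force between the fingers and wedge above 2 N and y of wedge in the frame of stand between -0.025 and 0.025 m and angle between the x axis of wedge and the x axis of stand, either way round below 0.25 rad and height (world z) of wedge below 0.004 m and angle between wedge's own z axis and vertical below 0.07 rad and x of wedge_tip in the frame of stand between 0.01 and 0.062 m and value of joint platform below 0.004 rad), for 0.1 s.
At the end, for the whole second after the job is handed in: Front edge 1.5 to 6 mm above its feet, carried by the wedge (over 1 N), which the fingers grip (over 2 N), at rest, flat, within 25 mm of the middle and 0.25 rad of square. Robot touches only the wedge; dish still on the platform; shim block, comb, tweezers moved under 20 mm (contact force between the fingers and wedge above 2 N and y of wedge in the frame of stand between -0.025 and 0.025 m and angle between the x axis of wedge and the x axis of stand, either way round below 0.25 rad and height (world z) of wedge below 0.004 m and angle between wedge's own z axis and vertical below 0.07 rad and value of joint platform between 0.0107 and 0.0429 rad and contact force between wedge and stand above 1 N and contact force between each of the arm, the fingers, shim_block and stand below 0.3 N and linear speed of wedge below 0.01 m/s and distance of each of shim_block, comb, tweezers from where it was at the start of the episode below 0.02 m and x of dish in the frame of stand between 0.025 and 0.115 m and y of dish in the frame of stand between -0.06 and 0.06 m and z of dish in the frame of stand between 0.018 and 0.04 m and angle between dish's own z axis and vertical below 0.1 rad); the arm keeps its last pose, push and grip.
It fails at once if the robot touches the platform or its stand (more than 2 N) (contact force between any of the arm, the fingers and stand above 2 N).
It fails at once if the shim block, comb or tweezers are pushed more than 20 mm away (distance of any of shim_block, comb, tweezers from where it was at the start of the episode above 0.02 m).
It fails at once if the dish tips over or leaves the platform (angle between dish's own z axis and vertical above 0.3 rad or height (world z) of dish below 0.015 m).
It also fails if it takes over 43 s, if anything falls off the work surface, if the arm or the gripper's body presses on something with over 40 N, if the wrist force passes 120 N, or if a joint passes its speed limit or range.

## Working session

There is one attempt and no reset: what is moved stays moved. The work goes in short steps, Python scripts to look and compute and a tool call to move; the robot and the scene stay as the last step left them, time stands still between calls to the robot, and variables do not carry over. Pictures are saved under pics/ and viewed, at most 10 in all, crops included, and the job is handed in when it is done.

Besides the shell and the picture viewer there is one more tool, called after "Request:" by a JSON object that holds its "fn" and its "kwargs". jog_arm: Moves the arm, as the interface text tells. Its arguments: {"type":"object","properties":{"commands":{"type":"array","items":{"type":"array"}},"hand":{"type":"number"}},"required":["commands"]}

```bash
mkdir -p pics; cat > h.py <<'E'
import numpy as np, cv2
from plant import ctrl
def snap(n,f,crop=None,s=1):
    im=ctrl.snapshot(n)[:,:,::-1]
    cv2.imwrite('pics/raw_'+f,im)
    if crop: im=im[crop[1]:crop[3],crop[0]:crop[2]]
    cv2.imwrite('pics/'+f,cv2.resize(im,None,fx=s,fy=s,interpolation=cv2.INTER_CUBIC))
def w(c,px,z):
    K,d,r,t=[np.array(c[k],float) for k in('K','dist','rvec','tvec')]
    u=cv2.undistortPoints(np.array(px,float).reshape(-1,1,2),K,d).reshape(-1,2)
    R=cv2.Rodrigues(r)[0];C=-R.T@t.ravel()
    D=np.c_[u,np.ones(len(u))]@R
    return C+D*((np.broadcast_to(z,len(u))-C[2])/D[:,2])[:,None]
def proj(c,P):
    return cv2.projectPoints(np.array(P,float).reshape(-1,3),*[np.array(c[k],float) for k in('rvec','tvec','K','dist')])[0].reshape(-1,2)
E
python3 - <<'E'
from h import *
snap('top','top1.png',None,1.5);snap('scene','sc1.png',None,1.5)
print(ctrl.get_state())
E
```

```text
{'clock': 0.1, 'joints': array([ 0.0141411 ,  0.32176216, -0.07008036,  1.45154972,  0.02260889,
        1.37082286, -0.05690472]), 'joint_vel': array([ 0.00110104, -0.00373005, -0.00193392, -0.00193547,  0.0005781 ,
       -0.00037043, -0.00071315]), 'joint_torque': array([ 1.37795760e-04, -4.92569017e+01, -4.06077392e-01, -3.13399816e+01,
       -6.42974046e-02,  3.95253638e-02,  6.49213871e-05]), 'eef_pos': array([ 6.49529391e-01, -7.96943079e-05,  2.40263857e-01]), 'ee_rot': array([ 7.07113721e-01,  7.07099297e-01, -6.56401284e-04, -5.82615149e-04]), 'contact_force': array([ 0.90625081,  0.3820868 , -0.1100721 ]), 'wrist_torque': array([ 0.00563282, -0.00245014, -0.02485699]), 'finger_force': 0.0, 'grip_width': 0.08672335704870816}
```

View pics/top1.png

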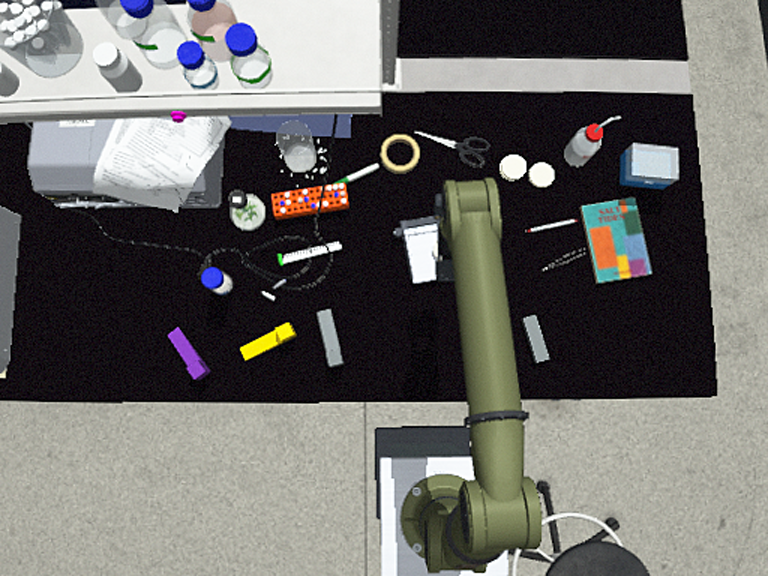

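View pics/sc1.png

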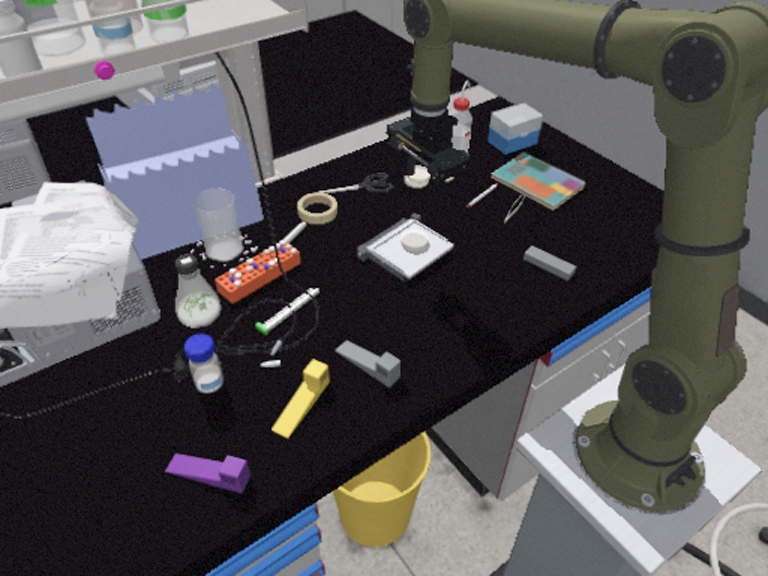

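The candidates are: purple wedge at top-view (188,353), yellow wedge at (268,341), grey piece at (330,337), which the scene view shows with a grip block at (385,365), and plain grey shim at (536,339). I choose the grey piece at (330,337). The stand is at (425,250), partly under the arm. Next is a close crop of both.

```bash
python3 - <<'E'
import cv2,numpy as np
a=cv2.imread('pics/raw_top1.png')[140:250,200:310];b=cv2.imread('pics/raw_sc1.png')[140:260,215:310]
cv2.imwrite('pics/c1.png',cv2.resize(a,None,fx=5,fy=5,interpolation=cv2.INTER_CUBIC))
b=cv2.imread('pics/raw_sc1.png')[135:265,215:315]
b=cv2.imread('pics/raw_sc1.png')[135:260,215:315]
cv2.imwrite('pics/c2.png',cv2.resize(b,None,fx=4.8,fy=4.8,interpolation=cv2.INTER_CUBIC))
E
```

```text
(no output)
```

View pics/c1.png

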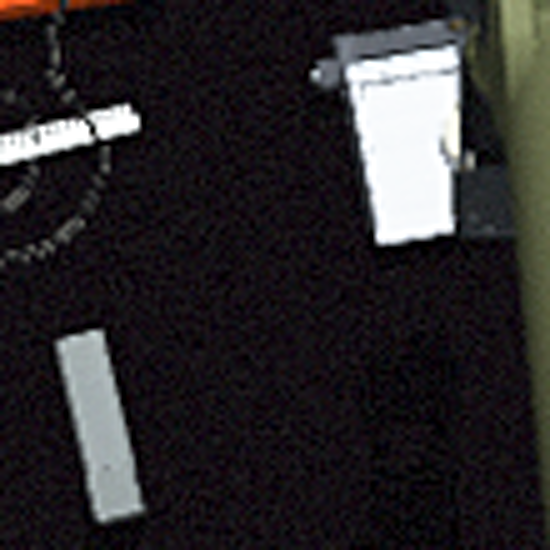

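View pics/c2.png

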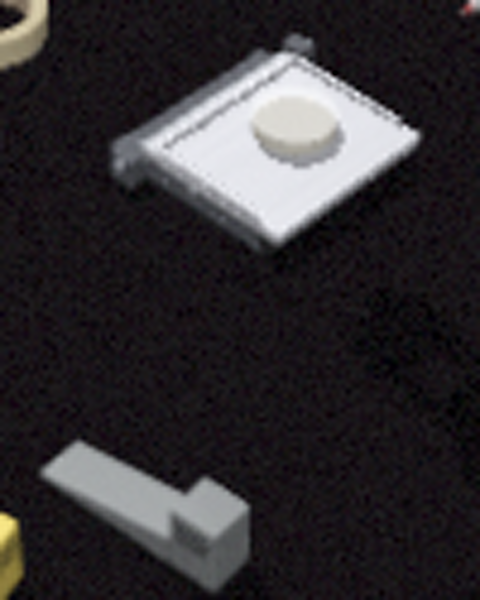

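Crop 1 (top view) shows the wedge tip corners at (55,341) and (103,330), its grip end at (97,523) and (145,513), and the plate's front-left corner at (378,244). Crop 2 (scene view) confirms a slope and a grip block. There the tip is at (40,472) and (78,440), and the plate's front corners are at (270,232) and (420,133).

```bash
python3 - <<'E'
from h import *
T=ctrl.calibration('top');S=ctrl.calibration('scene')
t=lambda p:np.array(p)/5+[200,140]-.4
s=lambda p:np.array(p)/4.8+[215,135]-.4
np.set_printoptions(precision=4,suppress=True)
print('wedge top',w(T,t([[55,341],[103,330],[97,523],[145,513]]),[.003,.003,.055,.055]))
print('wedge sc',w(S,s([[40,472],[78,440],[208,478],[250,508],[215,590]]),[.003,.003,.055,.055,0]))
print('plate sc FL FR',w(S,s([[268,234],[420,133],[290,53],[145,150]]),.024))
print('plate sc bottom',w(S,s([[275,243],[420,141]]),.014))
print('plate top FL',w(T,t([[378,244],[455,232],[345,64]]),.024))
print('dish',w(S,s([[294,125]]),.038))
E
```

```text
wedge top [[0.5237 0.3221 0.003 ]
 [0.532  0.2846 0.003 ]
 [0.3811 0.2851 0.055 ]
 [0.3883 0.2492 0.055 ]]
wedge sc [[0.5261 0.3218 0.003 ]
 [0.5346 0.2861 0.003 ]
 [0.4238 0.2611 0.055 ]
 [0.3895 0.2542 0.055 ]
 [0.3842 0.2835 0.    ]]
plate sc FL FR [[ 0.6025  0.0747  0.024 ]
 [ 0.6242 -0.0887  0.024 ]
 [ 0.7584 -0.0673  0.024 ]
 [ 0.7291  0.0945  0.024 ]]
plate sc bottom [[ 0.6002  0.0696  0.014 ]
 [ 0.6254 -0.0909  0.014 ]]
plate top FL [[0.595  0.0699 0.024 ]
 [0.6039 0.01   0.024 ]
 [0.7379 0.0935 0.024 ]]
dish [[ 0.6747 -0.0049  0.038 ]]
```

Request:
{"fn": "jog_arm", "kwargs": {"commands": [[[0.055,-0.05,0.0],0.18],[[0.11,-0.1,0.02],0.36],[[0.15,-0.14,0.03],0.54],[[0.19,-0.175,0.05],0.72],[[0.225,-0.205,0.07],0.9]], "hand": 0}}

```text
clock: 0.72
eef_pos: [0.449, 0.2204, 0.1742]
ee_rot: [0.943, 0.333, 0.0, -0.0]
contact_force: [0.9, 0.8, -0.2]
grip_width: 0.0873
finger_force: 0.0
```

Request:
{"fn": "jog_arm", "kwargs": {"commands": [[[0,-0.03,0.01],0.18],[[-0.001,-0.05,0.03],0.34],[[-0.002,-0.063,0.05],0.432],[[-0.002,-0.063,0.05],0.432],[[-0.002,-0.063,0.05],0.432]]}}

```text
clock: 1.35
eef_pos: [0.41, 0.2662, 0.1251]
ee_rot: [0.992, 0.126, 0.0, 0.0]
contact_force: [0.7, -0.6, -0.1]
grip_width: 0.0869
finger_force: 0.0
```

```bash
python3 - <<'E'
from h import *
st=ctrl.get_state();c=ctrl.calibration('wrist')
snap('wrist','w1.png',None,1.5)
print(st['eef_pos'],st['ee_rot'])
np.set_printoptions(precision=4,suppress=True)
y=.239;o=np.array([.457,.286,0]);R=np.array([[np.cos(y),-np.sin(y),0],[np.sin(y),np.cos(y),0],[0,0,1]])
P=[[.074,.018,.003],[.074,-.018,.003],[-.036,.018,.055],[-.036,-.018,.055],[-.074,.018,.055],[-.074,-.018,.055]]
print(proj(c,np.array(P)@R.T+o)*1.5)
E
```

```text
[0.40996153 0.26618533 0.12512731] [9.92021823e-01 1.26065674e-01 3.84296703e-04 2.80665810e-05]
[[341.3654  67.9656]
 [407.3027  68.8414]
 [334.4912 289.0131]
 [406.1402 289.9622]
 [336.0243 357.4168]
 [404.1288 358.3177]]
```

View pics/w1.png

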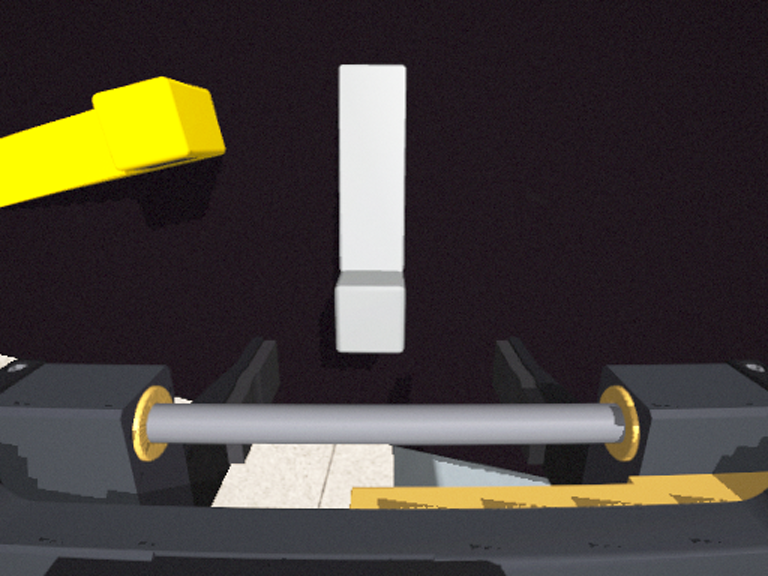

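The wrist view shows the grey wedge, tip edge at (341–406,65) and block top at (335–405,285–352). That is within 2 mm of the fitted pose, so I'm descending.

Request:
{"fn": "jog_arm", "kwargs": {"commands": [[[0.002,0,0.0],0],[[0.002,0,0.02],0],[[0.002,0,0.04],0],[[0.002,0,0.055],0],[[0.002,0,0.055],0]]}}

```text
clock: 2.02
eef_pos: [0.4107, 0.2665, 0.0687]
ee_rot: [0.992, 0.126, -0.001, 0.0]
contact_force: [0.4, 1.0, 0.8]
grip_width: 0.0871
finger_force: 0.0
```

Request:
{"fn": "jog_arm", "kwargs": {"commands": [[[-0.003,-0.008,0.0],0.012],[[-0.003,-0.008,0.015],0.012],[[-0.003,-0.008,0.0335],0.012],[[-0.003,-0.008,0.0335],0.012],[[-0.003,-0.008,0.0335],0.012]]}}

```text
clock: 2.65
eef_pos: [0.4064, 0.2743, 0.0363]
ee_rot: [0.993, 0.12, 0.0, -0.0]
contact_force: [0.8, 0.2, -0.4]
grip_width: 0.0873
finger_force: 0.0
```

Request:
{"fn": "jog_arm", "kwargs": {"commands": [[[0,0,0.001],0],[[0,0,0.001],0],[[0,0,0.001],0],[[0,0,0.001],0],[[0,0,0.001],0]], "hand": 1}}

```text
clock: 3.28
eef_pos: [0.4063, 0.2741, 0.0351]
ee_rot: [0.993, 0.12, 0.0, -0.0]
contact_force: [-0.0, -0.1, -0.3]
grip_width: 0.0449
finger_force: 0.0
```

Request:
{"fn": "jog_arm", "kwargs": {"commands": [[[0,0,0],0],[[0,0,0],0],[[0,0,-0.01],0],[[0,0,-0.02],0],[[0,0,-0.02],0]]}}

```text
clock: 3.9
eef_pos: [0.4071, 0.2746, 0.0564]
ee_rot: [0.993, 0.12, 0.001, -0.001]
contact_force: [0.8, -0.2, -1.0]
grip_width: 0.0357
finger_force: 30.0
```

Request:
{"fn": "jog_arm", "kwargs": {"commands": [[[-0.003,0.04,0],0.02],[[-0.008,0.09,0],0.04],[[-0.012,0.14,0],0.06],[[-0.016,0.19,0],0.08],[[-0.02,0.24,0],0.08]]}}

```text
clock: 4.53
eef_pos: [0.444, 0.0346, 0.0553]
ee_rot: [0.997, 0.08, 0.0, -0.0]
contact_force: [0.5, 0.6, -1.5]
grip_width: 0.0357
finger_force: 30.0
```

Request:
{"fn": "jog_arm", "kwargs": {"commands": [[[0,0.03,0],0],[[0.001,0.055,0],0],[[0.002,0.071,0],0],[[0.002,0.071,0],0],[[0.002,0.071,0],0]]}}

```text
clock: 5.15
eef_pos: [0.457, -0.0324, 0.055]
ee_rot: [0.997, 0.081, -0.0, -0.0]
contact_force: [0.0, 0.4, -1.2]
grip_width: 0.0355
finger_force: 30.0
```

```bash
python3 - <<'E'
from h import *
st=ctrl.get_state();c=ctrl.calibration('wrist')
snap('wrist','w2.png',None,1.5)
print(st['eef_pos'],st['ee_rot'])
np.savez('pics/w2.npz',**{k:np.array(v) for k,v in c.items()})
E
```

```text
[ 0.45695475 -0.03239518  0.05497868] [ 9.96750527e-01  8.05498517e-02 -1.59116459e-04 -2.88297830e-04]
```

View pics/w2.png

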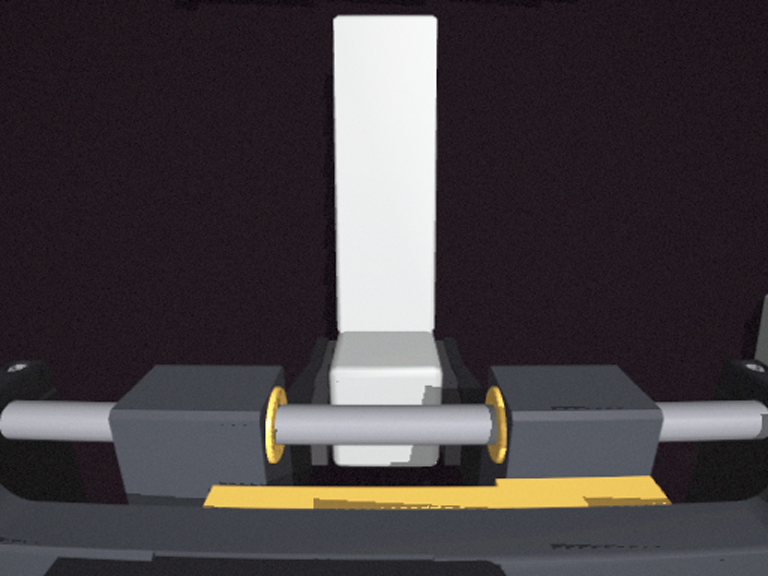

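The wedge is held straight, with its tip at (334–437,16). The stand's dark front spans about columns 175–592 at the top edge, so the wedge is centred. Next I lower it to the worktop.

Request:
{"fn": "jog_arm", "kwargs": {"commands": [[[0,0,0.01],0],[[0,0,0.016],0],[[0,0,0.02],0],[[0,0,0.0205],0],[[0,0,0.0205],0]]}}

```text
clock: 5.82
eef_pos: [0.4566, -0.0333, 0.035]
ee_rot: [0.997, 0.08, -0.001, -0.0]
contact_force: [-4.8, 0.6, 7.1]
grip_width: 0.0353
finger_force: 30.0
```

```bash
python3 - <<'E'
from h import *
print(w(ctrl.calibration('wrist') if 0 else dict(np.load('pics/w2.npz')),np.array([[334,16],[437,16]])/1.5,.023))
E
```

```text
[[ 0.58026081  0.00635232  0.023     ]
 [ 0.58605834 -0.02940259  0.023     ]]
```

Request:
{"fn": "jog_arm", "kwargs": {"commands": [[[0.015,0,0],0],[[0.03,0,0],0],[[0.045,0,0],0],[[0.06,0,0],0],[[0.065,0,0],0]]}}

```text
clock: 6.45
eef_pos: [0.5209, -0.0233, 0.0349]
ee_rot: [0.997, 0.08, -0.001, 0.0]
contact_force: [-10.9, -1.1, 14.8]
grip_width: 0.0357
finger_force: 30.0
```

```bash
python3 - <<'E'
from h import *
st=ctrl.get_state();c=ctrl.calibration('wrist')
snap('wrist','w3.png',None,1.5)
snap('scene','s3.png',[220,130,320,230],5)
print(st['eef_pos'],st['ee_rot'],st['contact_force'])
np.savez('pics/w3.npz',**{k:np.array(v) for k,v in c.items()})
E
```

```text
[ 0.52089619 -0.02332263  0.03487337] [ 9.96796786e-01  7.99631661e-02 -1.43482564e-03  3.30944073e-05] [-10.86580361  -1.06287763  14.79461775]
```

View pics/w3.png

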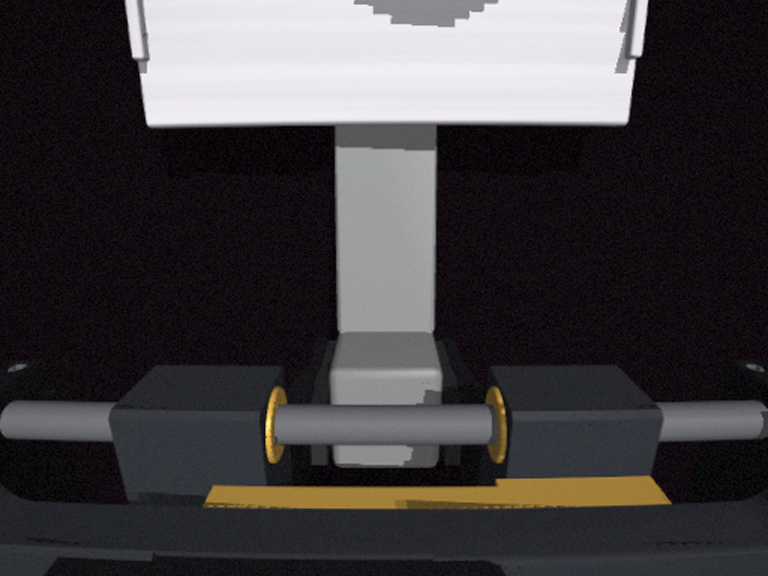

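View pics/s3.png

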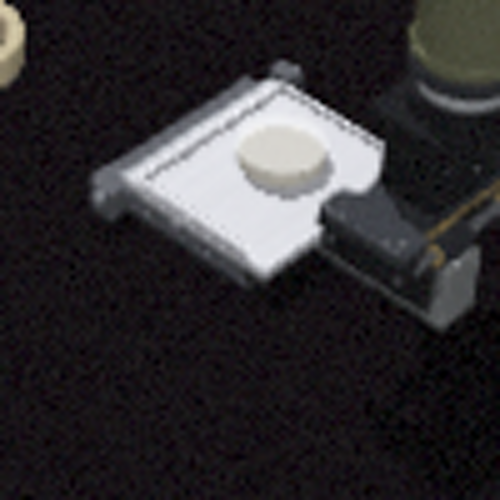

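The wrist view shows the plate front edge at (148–628,125), centre column 388, with the wedge at 385. The wedge is square, centred and under the edge, and the dish is in place.

```bash
python3 - <<'E'
from h import *
c=dict(np.load('pics/w3.npz'));np.set_printoptions(precision=4,suppress=True)
for z in(.014,.024):
    p=w(c,np.array([[148,125],[628,123]])/1.5,z);m=p.mean(0);d=p[0]-p[1];print(p,m,np.linalg.norm(d),np.arctan2(-d[0],d[1]))
    a=2*np.arctan2(.07996,.9968);v=m[:2]-[.5209,-.0233];print('tip past',.1285-v@[np.cos(a),np.sin(a)],'lat',v@[-np.sin(a),np.cos(a)])
E
```

```text
[[ 0.5977  0.0744  0.014 ]
 [ 0.6254 -0.0927  0.014 ]] [ 0.6116 -0.0092  0.014 ] 0.16928828787503253 0.16410409241569532
tip past 0.03673079131677755 lat -0.00048539899485184934
[[ 0.5981  0.0693  0.024 ]
 [ 0.6241 -0.0876  0.024 ]] [ 0.6111 -0.0092  0.024 ] 0.15901087593510793 0.16410409241569537
tip past 0.03717423280008478 lat -0.000443699868188604
```

Plate width comes out at 159 mm, which checks, and the tip is 37 mm in. I need another 35 mm, in two moves, easing the downward press slightly.

Request:
{"fn": "jog_arm", "kwargs": {"commands": [[[0,0,-0.0007],0],[[0.004,0,-0.0007],0],[[0.008,0,-0.0007],0],[[0.012,0,-0.0007],0],[[0.015,0,-0.0007],0]]}}

```text
clock: 7.18
eef_pos: [0.5356, -0.0208, 0.0349]
ee_rot: [0.997, 0.08, -0.001, -0.0]
contact_force: [-3.9, -0.5, 2.8]
grip_width: 0.0359
finger_force: 30.0
```

Request:
{"fn": "jog_arm", "kwargs": {"commands": [[[0.004,0,0],0],[[0.008,0,0],0],[[0.012,0,0],0],[[0.016,0,0],0],[[0.02,0,0],0]]}}

```text
clock: 7.8
eef_pos: [0.5507, -0.019, 0.0349]
ee_rot: [0.997, 0.079, -0.006, 0.0]
contact_force: [-14.6, -2.3, 11.9]
grip_width: 0.0359
finger_force: 30.0
```

Request:
{"fn": "jog_arm", "kwargs": {"commands": [[[0,0,0],0],[[0,0,0],0],[[0,0,0],0],[[0,0,0],0],[[0,0,0],0]]}}

```text
clock: 8.43
eef_pos: [0.5516, -0.0188, 0.0349]
ee_rot: [0.997, 0.079, -0.005, 0.0]
contact_force: [-13.1, -1.7, 9.3]
grip_width: 0.0355
finger_force: 30.0
```

```bash
python3 - <<'E'
from h import *
st=ctrl.get_state();c=ctrl.calibration('wrist')
snap('wrist','w4.png',None,1.5)
print(st['eef_pos'],st['ee_rot'],st['contact_force'])
np.savez('pics/w4.npz',**{k:np.array(v) for k,v in c.items()})
np.set_printoptions(precision=4,suppress=True)
a=.164;e=np.array([.6111,-.0092]);n=np.array([np.cos(a),np.sin(a)])
print('tip',.1285-(e-st['eef_pos'][:2])@n)
for L in(0,.0015,.0035,.006):
    al=L/.14; x=.14-(.14*np.cos(al)-.01*np.sin(al)) # hinge-fixed, approx
    P=[np.r_[e+n*x+s*.0795*np.array([-n[1],n[0]]),.024+L] for s in(1,-1)]
    print(L,proj(c,P).ravel()*1.5)
E
```

```text
[ 0.55157577 -0.01882345  0.03490067] [ 9.96830278e-01  7.94117006e-02 -4.81160875e-03  1.65025477e-04] [-13.09743901  -1.73596456   9.33851226]
tip 0.06820327912346505
0 [158.8343 218.1557 614.1782 215.9318]
0.0015 [156.7205 218.5561 616.3038 216.3125]
0.0035 [153.83   219.0293 619.21   216.7588]
0.006 [150.0958 219.5201 622.9636 217.2145]
```

View pics/w4.png

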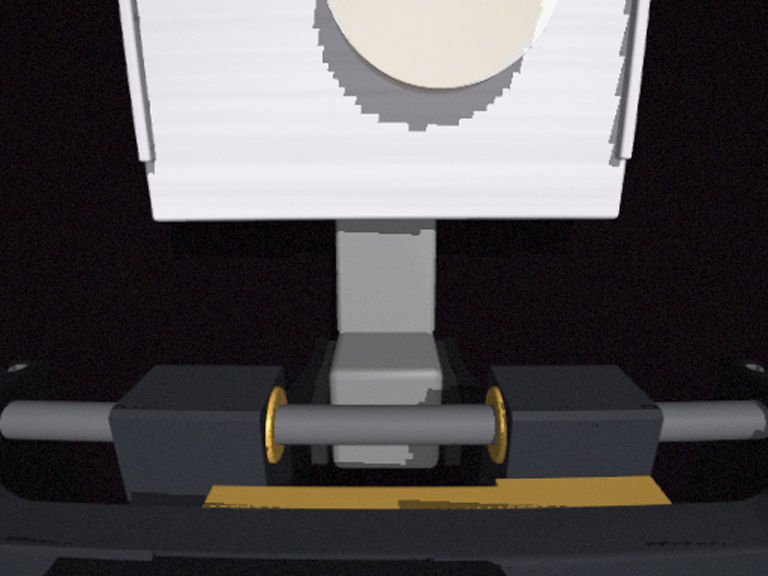

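The front edge now shows at (153–619,218). Its 466 px width implies about 3.5 mm of lift, and the tip depth of 68 mm gives about 2.7 mm. Both are in range and the wedge hasn't slipped in the grip. I'll add a small nudge, let it settle, then hand in.

Request:
{"fn": "jog_arm", "kwargs": {"commands": [[[0.001,0,0],0],[[0.002,0,0],0],[[0.002,0,0],0],[[0.002,0,0],0],[[0.002,0,0],0]]}}

```text
clock: 9.1
eef_pos: [0.5528, -0.0187, 0.0349]
ee_rot: [0.997, 0.079, -0.006, 0.0]
contact_force: [-14.8, -1.6, 11.3]
grip_width: 0.0359
finger_force: 30.0
```

Request:
{"fn": "jog_arm", "kwargs": {"commands": [[[0,0,0],0],[[0,0,0],0],[[0,0,0],0],[[0,0,0],0],[[0,0,0],0]]}}

```text
clock: 9.72
eef_pos: [0.5528, -0.0186, 0.0349]
ee_rot: [0.997, 0.079, -0.006, 0.0]
contact_force: [-15.0, -2.6, 11.9]
grip_width: 0.0358
finger_force: 30.0
```

```bash
python3 - <<'E'
from h import *
s=ctrl.get_state();print(s['eef_pos'],s['contact_force'],abs(s['joint_vel']).max(),s['finger_force'])
print(ctrl.job_done())
E
```

```text
[ 0.55284151 -0.01863715  0.034892  ] [-15.04394744  -2.56656833  11.92879861] 0.0028866894707236393 29.997721016407013
the job is handed in; nothing more can be done
None
```

I handed the job in at about 9.7 s of robot time: the gripper still holds the grey wedge flat and square under the middle of the platform's front edge, lifted about 3 mm (estimated from the wrist camera and how far the wedge is in); no verdict came back.

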